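# Turn the hall turntable so its clock faces the room

### The job

Turn the round wooden tray on its dark plinth, by pushing lightly with the fingertips at its rim, where little upright pegs stand, until the clock on the tray faces straight over the brass stud on the plinth, so that the brass stud on the tray lies in line with it, then back off and leave it at rest. Turn it gently so that the loose candle in the middle stays standing where it is; do not touch the things standing on the tray, do not pinch the pegs, do not lift or shift the turntable, and leave the vase, the ornament and the books alone.

Things in the scene. Friction and masses are not known exactly. Their poses are not given: they have to be found in the camera images.
- plinth: Dark round plinth of the turntable, 330 mm across, 12 mm thick, 1.8 kg, loose on the console top, carrying the tray. Origin: centre of its underside, on the turning axis; z up; its +x points through the brass front stud (roughly away from the robot).
- front_stud (a point): Centre of the flat brass stud (18 mm across) on the plinth's rim, 150 mm from the axis along the plinth's +x, 13 mm above the table. It marks the front.
- tray (a joint): Angle (rad) of the round pale wood tray relative to the plinth: 0 or 2 pi = clock facing the front stud, growing counter-clockwise seen from above; starts from 0.8 to 5.48 and can turn either way. Tray 270 mm across, flat top 28 mm above the table. Light friction (about 1 N at a peg); it stops almost at once when left.
- peg (a point): Top centre of one of six upright dark wooden pegs on the tray's rim, 12 mm thick, 122 mm from the axis, 40 mm high above the tray (tops 68 mm above the table). They stand at 30 (this one), 90, 150, 210, 270 and 330 degrees counter-clockwise from the clock's facing direction.
- tray_stud (a point): Centre of the flat brass stud (18 mm across, in a 26 mm black ring) in the tray's top, 105 mm from the axis, straight in front of the clock's face, 29 mm above the table.
- clock: Small round silver clock, 58 mm across, 24 mm deep, top 90 mm above the table, fixed on the tray 60 mm from the axis. Origin: centre of its foot; its white face looks outwards along its +x.
- keycup: Blue open key cup, 48 mm wide, 30 mm high, fixed on the tray 68 mm from the axis, 120 degrees counter-clockwise from the clock. Origin: centre of its underside.
- picture: Small wooden picture frame, 44 mm wide, 8 mm deep, 54 mm high, fixed on the tray 68 mm from the axis, 120 degrees clockwise from the clock. Origin: centre of its underside.
- candle: Ivory candle, 48 mm across, 52 mm high, loose on the middle of the tray. Origin: centre of its underside, 28 mm above the table.
- vase: White ceramic bud vase, 80 mm wide, 130 mm high, loose on the console. Origin: centre of its underside.
- ornament: Brown pine-cone ornament, 80 mm wide, 80 mm high, loose on the console. Origin: centre of its underside.
- books: Stack of two pale books as one piece, 150 x 110 x 42 mm, loose on the console. Origin: centre of its underside; x along the long side.
Things that resemble listed ones, but are neither listed nor needed, are in the scene too. What is shaped like the candle but blue, green or red is not meant.

How it is judged (in metres and radians):
At the end, for the whole second after the job is handed in: The tray stud is within 11 mm (6 degrees) of the line from the axis through the plinth stud, tray at rest; plinth flat, moved under 25 mm; candle upright within 20 mm of the axis; vase, ornament and books moved under 20 mm (y of tray_stud in the frame of plinth between -0.011 and 0.011 m and x of tray_stud in the frame of plinth above 0.09 m and velocity of joint tray between -0.05 and 0.05 rad/s and distance of plinth from where it was at the start of the episode below 0.025 m and height (world z) of plinth below 0.004 m and horizontal distance between candle and plinth below 0.02 m and angle between candle's own z axis and vertical below 0.1 rad and linear speed of candle below 0.02 m/s and distance of each of vase, ornament, books from where it was at the start of the episode below 0.02 m); the robot touches nothing.
It fails at once if the clock, the candle, the key cup or the picture is touched (contact force between any of the fingers, the arm and clock above 1 N or contact force between any of the fingers, the arm and keycup above 1 N or contact force between any of the fingers, the arm and picture above 1 N or contact force between any of the fingers, the arm and candle above 0.5 N).
It fails at once if the candle is lifted, tipped or thrown off the middle (height (world z) of candle above 0.04 m or angle between candle's own z axis and vertical above 0.3 rad or horizontal distance between candle and plinth above 0.025 m).
It fails at once if the tray is spun hard (over 3 rad/s), pinched, or pushed with over 18 N (contact force between the fingers and plinth above 18 N or velocity of joint tray above 3 rad/s or velocity of joint tray below -3 rad/s).
It fails at once if the turntable is lifted, tipped or dragged over 30 mm (height (world z) of plinth above 0.008 m or angle between plinth's own z axis and vertical above 0.06 rad or distance of plinth from where it was at the start of the episode above 0.03 m).
It fails at once if the vase, the ornament or the books are shifted or knocked over (distance of any of vase, ornament, books from where it was at the start of the episode above 0.025 m or angle between any of vase, ornament, books's own z axis and vertical above 0.3 rad).
It also fails if it takes over 48 s, if anything falls off the work surface, if the arm or the gripper's body presses on something with over 40 N, if the wrist force passes 120 N, or if a joint passes its speed limit or range.

### The arm

A 6-joint arm with a two-finger parallel gripper is mounted at the origin on the work surface. World frame = base frame: x ahead of the robot, y to its left, z up, the work surface at z = 0. Lengths are in m, angles in degrees, forces in N, time in s.
With the tool pointing down it reaches from about 0.35 to 0.875 m from the base axis. Payload 4.2 kg.
Tool frame: the origin (TCP) lies where the fingers leave the gripper's body, on its centre line; the fingertips stand 70 mm ahead of it and the grasp point (between the pads) lies 51 mm ahead of it; z points along the fingers, y is the direction in which the jaws open and shut (so a half turn about z gives the same grasp; the last joint's range is limited). The gripper opens to 87 mm and grips with 3 to 60 N. Pads are 19 mm wide; open, the fingers measure 117 mm over their backs; the gripper's body (75 mm by 190 mm) begins 51 mm behind the grasp point.
Start: joints at [77.899, 22.042, 0.453, 0, -68.411, -14.817], TCP at [0.283, 0.557, 0.292] pointing down, gripper open.
Joint ranges: [-179.83, 179.83], [-69.29, 118.12], [-61.27, 80.66], [-181.25, 117.63], [-171.15, -9.14], [-177.46, 177.46]. Speed limits (degrees/s): [159.86, 159.86, 180, 180, 180, 180].

### API

Orientations are given as a 3x3 rotation matrix whose columns are the frame's x, y, z axes.
In Python, from station import sense, capture, camera_model, finish_job gives the robot as it stands.
- The arm moves only by the shell command python3 -m inch 'ROWS'. ROWS is JSON, a list of rows, each an object with "hand": the closure, from 0 (fully open) to 1 (shut); "slide": the shift along the world's x, y, z in cm, a list of three; "yaw": the turn about the world's z in rad. A call has 1 to 10 rows; each row is the pose to reach, as a shift and turn from the pose commanded when the call began; what a row does not reach only later rows make up. A row lasts 1/8 s, in which the tool goes at most 62.5 mm and 10.7 degrees, less where a joint would pass 70% of its speed; a pose out of reach is approached as far as the arm can. A call with a gripper value outside its range is refused whole. The fingers move at their own pace and stop on an object; the grip force is fixed at half the most. Time passes only in rows, so rows that repeat a pose let the fingers close. It gives the time, the measured TCP pose, the force and the opening at its end, in the units of the state.
- sense(): the state, without advancing time (a new reading comes with each control period).
- capture(name): name is "side" or "top" or "wrist"; returns the picture (384x512x3 uint8, blue, green, red); there is no depth.
- camera_model(name): a dict with "mtx" (3x3 intrinsics, pixels), "xyz" and "orientation" of the camera in the world; the wrist camera has in their place "tool_from_camera" (4x4, takes a point from camera to tool coordinates, whose origin is the TCP and whose axes are the flange's). Camera axes: x right, y up, looking along -z (the intrinsics and any distortion apply to the point x, -y, -z); pixel columns grow to the right and rows downward; lengths in m; the calibration is good to about 2 mm. A picture is of the moment at which its call begins: read the wrist's pose just before it. camera_model takes no time and is no camera call.
- finish_job(): hands the job in, once; it reports no verdict.
The state is a dict: "time_s": time; "joints": joint angles; "joint_velocities": joint speeds; "effort": joint torques, N m; "tcp_pos": TCP position; "ee_rot": TCP orientation; "wrist_force": force on the tool from outside, world axes, zero at the start; "moment": the same for the moment, N m; "gripper_width": opening from 0.0 (shut) to 1.0 (fully open).
Only numpy, scipy, OpenCV 4.12 (cv2) and the standard library are available. Lean on these libraries where they do the work, as an engineer would, in place of code of your own. Each camera call takes 0.05 s, during which the arm holds its last target. There are 200 camera calls.

## Working session

There is one attempt and no reset: what is moved stays moved. The work goes in short steps, Python scripts to look and compute and a shell command to move; the robot and the scene stay as the last step left them, time stands still between calls to the robot, and variables do not carry over. Pictures are saved under pics/ and viewed, about 8 in all and at most 12, crops included, and the job is handed in when it is done.

```bash
mkdir -p pics
python3 - <<'E'
from station import *
import cv2
for n in ("top","side"):
    cv2.imwrite(f"pics/{n}0.png",capture(n)); print(n,camera_model(n))
s=sense();print(s["time_s"],s["tcp_pos"],s["ee_rot"],s["gripper_width"])
E
```

```text
top {'mtx': array([[371.65203807,   0.        , 263.64446382],
       [  0.        , 371.65203807, 184.01511467],
       [  0.        ,   0.        ,   1.        ]]), 'xyz': array([ 0.5300195 , -0.01315223,  1.16958422]), 'orientation': array([[-0.0046986 ,  0.99886828, -0.04732941],
       [-0.99973505, -0.00575866, -0.02228617],
       [-0.0225335 ,  0.04721215,  0.99863069]])}
side {'mtx': array([[346.80071212,   0.        , 256.77527169],
       [  0.        , 346.80071212, 194.40950068],
       [  0.        ,   0.        ,   1.        ]]), 'xyz': array([ 0.49663339, -0.63887347,  0.72562938]), 'orientation': array([[ 9.86230118e-01,  1.17929122e-01, -1.15943423e-01],
       [-1.65377531e-01,  7.00488876e-01, -6.94237429e-01],
       [-6.53732638e-04,  7.03852298e-01,  7.10346053e-01]])}
0.1 [0.28274954 0.55693158 0.291289  ] [[ 8.91584276e-01 -4.52854116e-01 -7.92216416e-04]
 [-4.52854801e-01 -8.91582551e-01 -1.75622607e-03]
 [ 8.89878733e-05  1.92458256e-03 -9.99998144e-01]] 1.0000776440044077
```

View pics/top0.png

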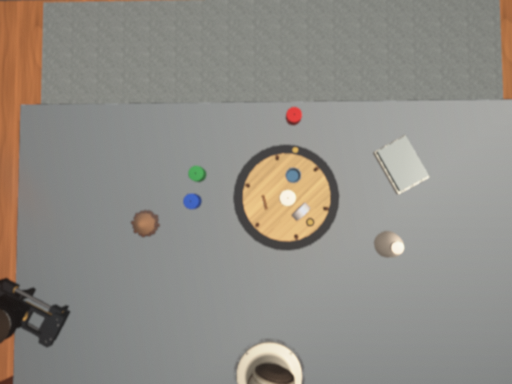

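View pics/side0.png

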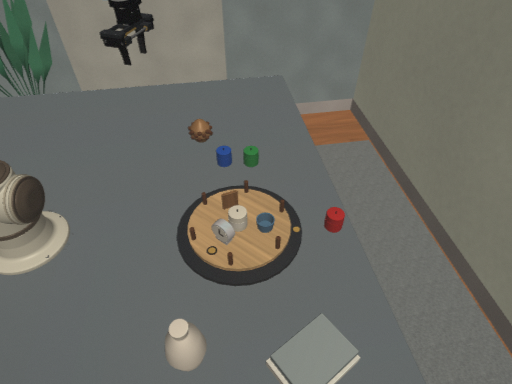

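The top view shows the plinth centred near (287,198), with the front stud at (295,150) and the tray stud ring at (310,222). The pegs are at (277,158), (316,169), (326,209), (296,237), (257,225) and (248,185). The side view agrees. The tray needs roughly 126° counter-clockwise, so I'll measure that properly next.

```bash
cat > h.py <<'E'
import numpy as np, cv2
from station import *
def ray(n,px,z):
    m=camera_model(n); u=np.linalg.inv(m["mtx"])@[px[0],px[1],1]
    d=m["orientation"]@(u*[1,-1,-1]); return m["xyz"]+d*(z-m["xyz"][2])/d[2]
def blobs(mask,lo,hi):
    k,_,st,c=cv2.connectedComponentsWithStats(mask.astype(np.uint8))
    return [(c[i],st[i,4]) for i in range(1,k) if lo<=st[i,4]<=hi]
def measure(im):
    hsv=cv2.cvtColor(im,cv2.COLOR_BGR2HSV); H,S,V=[hsv[...,i].astype(int) for i in range(3)]
    wood=((H>8)&(H<28)&(S>60)&(V>120)).astype(np.uint8)
    wood[:130]=0;wood[265:]=0;wood[:,:225]=0;wood[:,350:]=0
    w=cv2.morphologyEx(wood,cv2.MORPH_CLOSE,np.ones((9,9)))
    cs=cv2.findContours(w,0,2)[0]; cs=sorted(cs,key=cv2.contourArea)
    e=cv2.fitEllipse(cv2.convexHull(cs[-1])); c=ray("top",e[0],.028)
    print("tray centre",c.round(4),"diam px",np.round(e[1],1), "mm",np.round(np.array(e[1])/371.65*1.14*1000))
    yy,xx=np.mgrid[:384,:512]; r=np.hypot(xx-e[0][0],yy-e[0][1])
    for nm,mask,z in(("pegs",(V<75)&(r<46)&(r>25),.05),("fstud",(S>100)&(H>8)&(H<28)&(V>90)&(r>46)&(r<53),.013)):
        for b,a in blobs(mask,3,120):
            p=ray("top",b,z)-c
            print(nm,b.round(1),a,"r %.1f ang %.1f"%(1e3*np.hypot(*p[:2]),np.degrees(np.arctan2(p[1],p[0]))))
    return c
E
python3 - <<'E'
from h import *
im=cv2.imread("pics/top0.png");measure(im)
cv2.imwrite("pics/crop.png",cv2.resize(im[135:260,225:350],(600,600),interpolation=cv2.INTER_CUBIC))
for n,p in(("tray_stud",(310,222)),("vase",(390,245)),("books",(402,165))):print(n,ray("top",p,.03))
E
```

```text
tray centre [ 0.5475 -0.0572  0.028 ] diam px [87.9 92.4] mm [269. 283.]
pegs [270.7 155.7] 60 r 130.1 ang 21.4
pegs [314.4 162.3] 60 r 131.0 ang -40.0
pegs [245.3 176. ] 7 r 138.2 ang 64.2
pegs [242. 185.] 3 r 138.4 ang 76.2
pegs [331. 186.] 3 r 136.2 ang -78.0
pegs [332. 191.] 3 r 136.7 ang -84.4
pegs [332.  197.5] 8 r 135.9 ang -92.6
fstud [294.9 148.8] 25 r 149.6 ang -10.9
tray_stud [ 0.46734031 -0.1284627   0.03      ]
vase [ 0.39721505 -0.36901956  0.03      ]
books [ 0.63969654 -0.41038482  0.03      ]
```

View pics/crop.png

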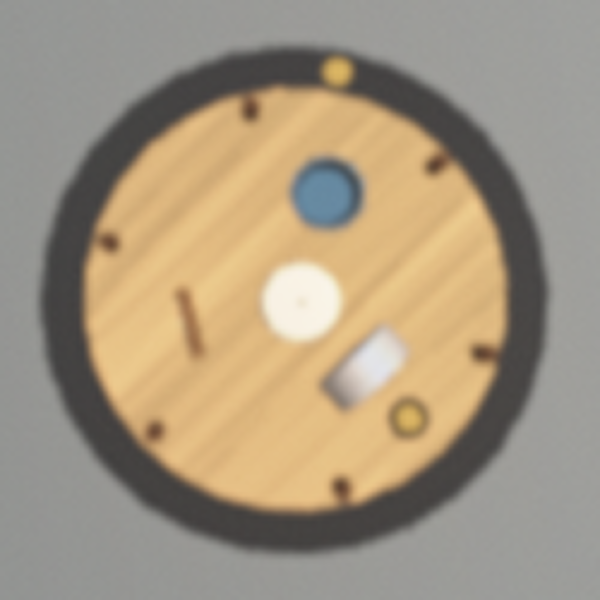

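The crop shows the tray centred at crop (295.5,298.5), the plinth stud at (337,71) and the tray stud at (409,417). The pegs are clear. The plinth stud widened my ellipse fit, so I'll use the plinth and tray edges from the crop instead.

Run:
```python
from h import *
P=lambda x,y,z:ray("top",(225+(x+.5)/4.8-.5,135+(y+.5)/4.8-.5),z)
c=P(295.5,298.5,.028);print("c tray",c,"c plinth",P(294.5,299.5,.012))
def pr(n,p):
    d=p-c;print(n,p.round(4),"r %.1f ang %.1f"%(1e3*np.hypot(*d[:2]),np.degrees(np.arctan2(d[1],d[0]))))
pr("fs",P(337,71,.013));pr("ts",P(409,417,.029))
for q in[(250,109),(437,163),(484,354),(342,488),(155,431),(108,242)]:pr("peg",P(*q,.05))
```

```text
c tray [ 0.54450085 -0.05657632  0.028     ] c plinth [ 0.54405955 -0.05653293  0.012     ]
fs [ 0.6925 -0.0852  0.013 ] r 150.8 ang -11.0
ts [ 0.4689 -0.128   0.029 ] r 104.0 ang -136.6
peg [ 0.6637 -0.028   0.05  ] r 122.6 ang 13.5
peg [ 0.6288 -0.1451  0.05  ] r 122.2 ang -46.4
peg [ 0.509 -0.173  0.05 ] r 121.7 ang -107.0
peg [ 0.4261 -0.0838  0.05  ] r 121.5 ang -167.1
peg [0.4618 0.0327 0.05  ] r 121.7 ang 132.8
peg [0.5803 0.0618 0.05  ] r 123.7 ang 73.2
```

Centre is (0.5443,-0.0566), front at -11.0°, tray stud at -136.7°, and every radius matches its given size to within 2 mm. The tray needs +125.7°. With closed fingers I'll push the peg at 132.8° around the near side. First I'll move above rim angle 108°.

```bash
python3 -m inch '[{"hand":1,"slide":[2.24,-4.98,0],"yaw":-0.105},{"hand":1,"slide":[4.48,-9.95,0],"yaw":-0.209},{"hand":1,"slide":[6.72,-14.9,0],"yaw":-0.314},{"hand":1,"slide":[8.96,-19.9,0],"yaw":-0.419},{"hand":1,"slide":[11.2,-24.9,0],"yaw":-0.524},{"hand":1,"slide":[13.4,-29.9,0],"yaw":-0.628},{"hand":1,"slide":[15.7,-34.8,0],"yaw":-0.733},{"hand":1,"slide":[17.9,-39.8,0],"yaw":-0.838},{"hand":1,"slide":[20.2,-44.8,0],"yaw":-0.943},{"hand":1,"slide":[22.4,-49.75,0],"yaw":-1.047}]'
python3 -m inch '[{"hand":1,"slide":[0,0,-3],"yaw":0},{"hand":1,"slide":[0,0,-6],"yaw":0},{"hand":1,"slide":[0,0,-9],"yaw":0},{"hand":1,"slide":[0,0,-9],"yaw":0},{"hand":1,"slide":[0,0,-9],"yaw":0}]'
python3 - <<'E'
from h import *
s=sense();print(s["joints"],s["tcp_pos"],s["ee_rot"][:,1],s["gripper_width"])
a=cv2.resize(capture("side")[150:300,150:330],(720,600),interpolation=cv2.INTER_CUBIC);cv2.imwrite("pics/side1.png",a)
E
```

```text
time_s: 1.35
tcp_pos: [0.5072, 0.058, 0.292]
ee_rot: [[0.051, -0.999, -0.0], [-0.999, -0.051, 0.0], [-0.0, 0.0, -1.0]]
wrist_force: [0.4, 0.9, -0.2]
gripper_width: 0.02
time_s: 1.98
tcp_pos: [0.5076, 0.06, 0.2032]
ee_rot: [[0.054, -0.999, 0.001], [-0.999, -0.054, 0.0], [-0.0, -0.001, -1.0]]
wrist_force: [1.1, -0.2, 0.5]
gripper_width: 0.003
[ 2.49749932e+01  1.60121916e+01 -2.26841507e+01  3.92107638e-02
 -5.12252644e+01 -2.18764502e+01] [0.50755193 0.05998248 0.20320086] [-0.99851373 -0.05448094 -0.00146861] 0.002959255956901761
```

View pics/side1.png

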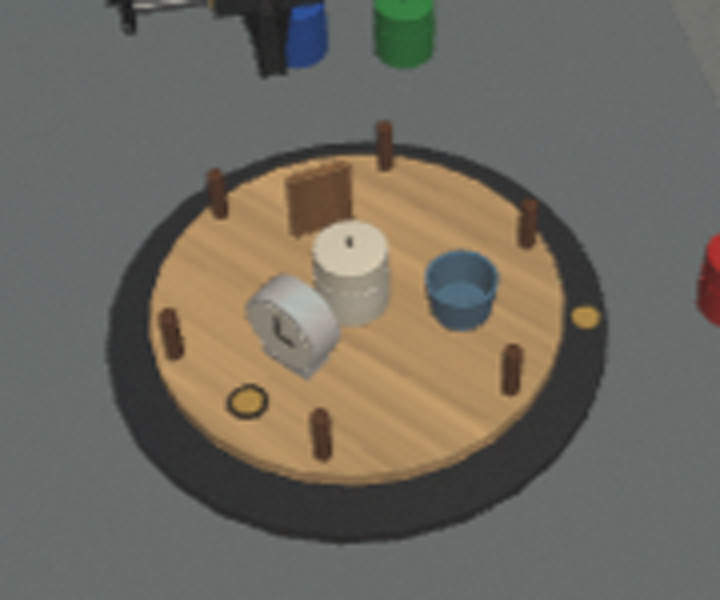

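The side crop shows closed fingers at about (272,70), above the rim between the pegs at (385,145) and (217,195), so the way down is clear. I'll descend and work out the arc waypoints.

```bash
python3 -m inch '[{"hand":1,"slide":[0,0,-3],"yaw":0},{"hand":1,"slide":[0,0,-6],"yaw":0},{"hand":1,"slide":[0,0,-8.5],"yaw":0},{"hand":1,"slide":[0,0,-8.5],"yaw":0}]'
cat > arc.py <<'E'
import numpy as np,sys
c=np.array([.5443,-.0566]);R=.123
a,b,n=map(float,sys.argv[1:4]); t=np.radians(np.linspace(a,b,int(n)+1)[1:])
p0=c+R*np.array([np.cos(np.radians(a)),np.sin(np.radians(a))])
for x in t:
    d=(c+R*np.array([np.cos(x),np.sin(x)])-p0)*100;print("[%.2f,%.2f,0] yaw %.3f"%(*d,x-np.radians(a)))
E
for s in "108 158 10" "158 208 10" "208 244 9";do echo; python3 arc.py $s;done
```

```text
time_s: 2.52
tcp_pos: [0.5066, 0.0597, 0.1169]
ee_rot: [[0.054, -0.999, -0.002], [-0.999, -0.054, -0.001], [0.001, 0.002, -1.0]]
wrist_force: [-0.5, -0.7, -0.4]
gripper_width: 0.007

[-1.01,-0.38,0] yaw 0.087
[-1.97,-0.84,0] yaw 0.175
[-2.90,-1.38,0] yaw 0.262
[-3.77,-2.01,0] yaw 0.349
[-4.59,-2.70,0] yaw 0.436
[-5.34,-3.47,0] yaw 0.524
[-6.02,-4.30,0] yaw 0.611
[-6.63,-5.18,0] yaw 0.698
[-7.16,-6.11,0] yaw 0.785
[-7.60,-7.09,0] yaw 0.873

[-0.36,-1.01,0] yaw 0.087
[-0.63,-2.05,0] yaw 0.175
[-0.80,-3.11,0] yaw 0.262
[-0.89,-4.18,0] yaw 0.349
[-0.88,-5.25,0] yaw 0.436
[-0.78,-6.32,0] yaw 0.524
[-0.58,-7.37,0] yaw 0.611
[-0.29,-8.41,0] yaw 0.698
[0.08,-9.41,0] yaw 0.785
[0.54,-10.38,0] yaw 0.873

[0.43,-0.74,0] yaw 0.070
[0.91,-1.46,0] yaw 0.140
[1.44,-2.13,0] yaw 0.209
[2.01,-2.77,0] yaw 0.279
[2.63,-3.37,0] yaw 0.349
[3.29,-3.92,0] yaw 0.419
[3.98,-4.42,0] yaw 0.489
[4.71,-4.88,0] yaw 0.559
[5.47,-5.28,0] yaw 0.628
```

The first contact should be slow, so I'll do the first 25° in 10 rows.

```bash
python3 -m inch '[{"hand":1,"slide":[-0.51,-0.18,0],"yaw":0.044},{"hand":1,"slide":[-1.01,-0.38,0],"yaw":0.087},{"hand":1,"slide":[-1.5,-0.6,0],"yaw":0.131},{"hand":1,"slide":[-1.97,-0.84,0],"yaw":0.175},{"hand":1,"slide":[-2.44,-1.1,0],"yaw":0.218},{"hand":1,"slide":[-2.9,-1.38,0],"yaw":0.262},{"hand":1,"slide":[-3.34,-1.69,0],"yaw":0.305},{"hand":1,"slide":[-3.77,-2.01,0],"yaw":0.349},{"hand":1,"slide":[-4.19,-2.35,0],"yaw":0.393},{"hand":1,"slide":[-4.59,-2.7,0],"yaw":0.436}]'
python3 - <<'E'
from h import *
cv2.imwrite("pics/top1.png",cv2.resize(capture("top")[135:260,225:350],(600,600),interpolation=cv2.INTER_CUBIC))
E
for s in "133 173 10" "173 213 10" "213 245 10";do echo; python3 arc.py $s;done
```

```text
time_s: 3.78
tcp_pos: [0.4627, 0.0335, 0.1196]
ee_rot: [[0.473, -0.881, 0.005], [-0.881, -0.473, 0.002], [0.001, -0.006, -1.0]]
wrist_force: [0.9, 0.6, 0.4]
gripper_width: 0.004

[-0.61,-0.61,0] yaw 0.070
[-1.17,-1.26,0] yaw 0.140
[-1.69,-1.94,0] yaw 0.209
[-2.15,-2.66,0] yaw 0.279
[-2.57,-3.41,0] yaw 0.349
[-2.93,-4.19,0] yaw 0.419
[-3.24,-4.99,0] yaw 0.489
[-3.49,-5.81,0] yaw 0.559
[-3.69,-6.65,0] yaw 0.628
[-3.82,-7.50,0] yaw 0.698

[-0.07,-0.86,0] yaw 0.070
[-0.09,-1.71,0] yaw 0.140
[-0.04,-2.57,0] yaw 0.209
[0.06,-3.42,0] yaw 0.279
[0.22,-4.27,0] yaw 0.349
[0.45,-5.10,0] yaw 0.419
[0.73,-5.91,0] yaw 0.489
[1.06,-6.70,0] yaw 0.559
[1.45,-7.46,0] yaw 0.628
[1.89,-8.20,0] yaw 0.698

[0.39,-0.57,0] yaw 0.056
[0.81,-1.11,0] yaw 0.112
[1.26,-1.63,0] yaw 0.168
[1.74,-2.12,0] yaw 0.223
[2.25,-2.58,0] yaw 0.279
[2.78,-3.02,0] yaw 0.335
[3.33,-3.43,0] yaw 0.391
[3.91,-3.80,0] yaw 0.447
[4.50,-4.14,0] yaw 0.503
[5.12,-4.45,0] yaw 0.559
```

View pics/top1.png

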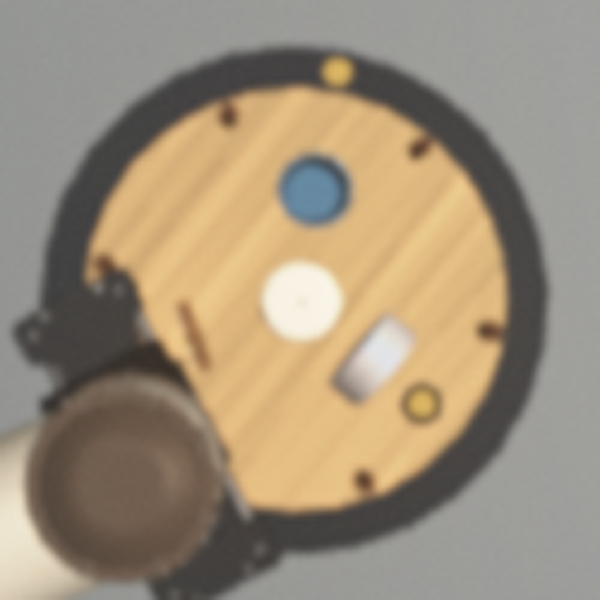

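The tray has turned about 6° with the peg on the fingers. The candle is centred and the plinth hasn't moved. I'll continue.

```bash
python3 -m inch '[{"hand":1,"slide":[-0.61,-0.61,0],"yaw":0.07},{"hand":1,"slide":[-1.17,-1.26,0],"yaw":0.14},{"hand":1,"slide":[-1.69,-1.94,0],"yaw":0.209},{"hand":1,"slide":[-2.15,-2.66,0],"yaw":0.279},{"hand":1,"slide":[-2.57,-3.41,0],"yaw":0.349},{"hand":1,"slide":[-2.93,-4.19,0],"yaw":0.419},{"hand":1,"slide":[-3.24,-4.99,0],"yaw":0.489},{"hand":1,"slide":[-3.49,-5.81,0],"yaw":0.559},{"hand":1,"slide":[-3.69,-6.65,0],"yaw":0.628},{"hand":1,"slide":[-3.82,-7.5,0],"yaw":0.698}]'
python3 -m inch '[{"hand":1,"slide":[-0.07,-0.86,0],"yaw":0.07},{"hand":1,"slide":[-0.09,-1.71,0],"yaw":0.14},{"hand":1,"slide":[-0.04,-2.57,0],"yaw":0.209},{"hand":1,"slide":[0.06,-3.42,0],"yaw":0.279},{"hand":1,"slide":[0.22,-4.27,0],"yaw":0.349},{"hand":1,"slide":[0.45,-5.1,0],"yaw":0.419},{"hand":1,"slide":[0.73,-5.91,0],"yaw":0.489},{"hand":1,"slide":[1.06,-6.7,0],"yaw":0.559},{"hand":1,"slide":[1.45,-7.46,0],"yaw":0.628},{"hand":1,"slide":[1.89,-8.2,0],"yaw":0.698}]'
python3 - <<'E'
from h import *
cv2.imwrite("pics/top2.png",cv2.resize(capture("top")[135:260,225:350],(600,600),interpolation=cv2.INTER_CUBIC))
E
```

```text
time_s: 5.08
tcp_pos: [0.4245, -0.0419, 0.1191]
ee_rot: [[0.929, -0.371, 0.005], [-0.371, -0.929, 0.001], [0.004, -0.003, -1.0]]
wrist_force: [1.0, 0.4, -0.2]
gripper_width: 0.006
time_s: 6.32
tcp_pos: [0.4436, -0.1241, 0.1192]
ee_rot: [[0.95, 0.312, 0.005], [0.312, -0.95, 0.0], [0.005, 0.001, -1.0]]
wrist_force: [0.4, 1.8, -0.3]
gripper_width: 0.007
```

View pics/top2.png

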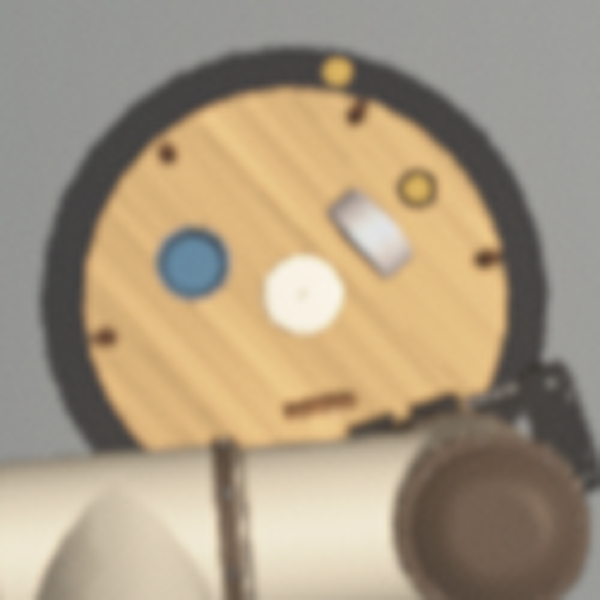

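Tray stud is at crop (416,187), so it has turned about 90°. The candle is at (304,294), shifted about 4 mm. Plinth stud is unmoved at (337,71). Next I'll work out the remainder.

```bash
python3 - <<'E'
from h import *
P=lambda x,y,z:ray("top",(225+(x+.5)/4.8-.5,135+(y+.5)/4.8-.5),z)
c=np.array([.5443,-.0566])
p=P(416,187,.029)[:2]-c; print("stud r,ang",np.hypot(*p),np.degrees(np.arctan2(p[1],p[0])))
print("candle off mm",(P(304,294,.08)[:2]-c)*1e3,"before",(P(302,301,.08)[:2]-c)*1e3)
t=sense()["tcp_pos"][:2]-c;print("finger",np.hypot(*t),np.degrees(np.arctan2(t[1],t[0])))
E
python3 arc.py 213 246 10; python3 arc.py 213 250 1
```

```text
stud r,ang 0.10507474832286723 -47.45967048960489
candle off mm [ 2.2580017  -3.19651085] before [-2.00197918 -1.9454072 ]
finger 0.12115167065686094 -145.8127697572895
[0.40,-0.58,0] yaw 0.058
[0.84,-1.14,0] yaw 0.115
[1.31,-1.67,0] yaw 0.173
[1.80,-2.18,0] yaw 0.230
[2.33,-2.65,0] yaw 0.288
[2.88,-3.10,0] yaw 0.346
[3.46,-3.51,0] yaw 0.403
[4.05,-3.89,0] yaw 0.461
[4.67,-4.23,0] yaw 0.518
[5.31,-4.54,0] yaw 0.576
[6.11,-4.86,0] yaw 0.646
```

36.5° remain. I'll do 33° now, then check.

```bash
python3 -m inch '[{"hand":1,"slide":[0.4,-0.58,0],"yaw":0.058},{"hand":1,"slide":[0.84,-1.14,0],"yaw":0.115},{"hand":1,"slide":[1.31,-1.67,0],"yaw":0.173},{"hand":1,"slide":[1.8,-2.18,0],"yaw":0.23},{"hand":1,"slide":[2.33,-2.65,0],"yaw":0.288},{"hand":1,"slide":[2.88,-3.1,0],"yaw":0.346},{"hand":1,"slide":[3.46,-3.51,0],"yaw":0.403},{"hand":1,"slide":[4.05,-3.89,0],"yaw":0.461},{"hand":1,"slide":[4.67,-4.23,0],"yaw":0.518},{"hand":1,"slide":[5.31,-4.54,0],"yaw":0.576}]'
python3 - <<'E'
from h import *
print(sense()["joints"].round(1))
cv2.imwrite("pics/top3.png",cv2.resize(capture("top")[135:260,225:350],(600,600),interpolation=cv2.INTER_CUBIC))
E
```

```text
time_s: 7.62
tcp_pos: [0.4955, -0.1694, 0.1186]
ee_rot: [[0.628, 0.778, 0.002], [0.778, -0.628, 0.0], [0.001, 0.001, -1.0]]
wrist_force: [0.1, 1.0, 0.8]
gripper_width: 0.005
[ -1.1  23.6 -26.3  -0.  -40.  142.2]
```

View pics/top3.png

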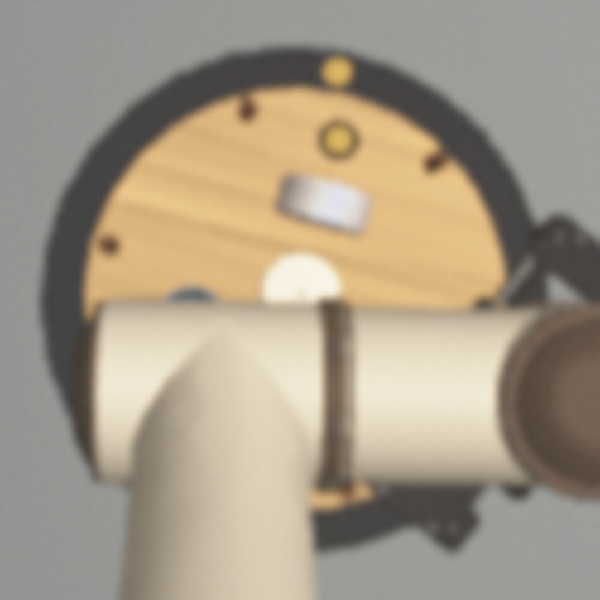

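Tray stud is at (338,139), about -15°. That leaves roughly 4°, so I'll nudge it, back off along the arc and rise.

```bash
python3 -m inch '[{"hand":1,"slide":[0.27,-0.11,0],"yaw":0.02},{"hand":1,"slide":[0.54,-0.22,0],"yaw":0.04},{"hand":1,"slide":[0.82,-0.33,0],"yaw":0.07},{"hand":1,"slide":[0.82,-0.33,0],"yaw":0.07},{"hand":1,"slide":[0.3,-0.12,0],"yaw":0.07},{"hand":1,"slide":[-0.7,0.2,0],"yaw":0.07},{"hand":1,"slide":[-1,0.3,0],"yaw":0.07},{"hand":1,"slide":[-1,0.3,3],"yaw":0.07},{"hand":1,"slide":[-1,0.3,7],"yaw":0.07},{"hand":1,"slide":[-1,0.3,12],"yaw":0.07}]'
python3 -m inch '[{"hand":1,"slide":[-3,0,2],"yaw":0},{"hand":1,"slide":[-6,0,4],"yaw":0},{"hand":1,"slide":[-9,0,4],"yaw":0},{"hand":1,"slide":[-12,0,4],"yaw":0},{"hand":1,"slide":[-12,0,4],"yaw":0},{"hand":1,"slide":[-12,0,4],"yaw":0}]'
python3 - <<'E'
from h import *
cv2.imwrite("pics/top4.png",cv2.resize(capture("top")[135:260,225:350],(600,600),interpolation=cv2.INTER_CUBIC))
E
```

```text
time_s: 8.93
tcp_pos: [0.484, -0.1665, 0.2378]
ee_rot: [[0.573, 0.82, -0.002], [0.82, -0.573, 0.0], [-0.001, -0.002, -1.0]]
wrist_force: [1.1, -0.6, -0.8]
gripper_width: 0.008
time_s: 9.68
tcp_pos: [0.3652, -0.1666, 0.2776]
ee_rot: [[0.572, 0.82, 0.001], [0.82, -0.572, -0.0], [0.001, 0.001, -1.0]]
wrist_force: [1.4, -0.1, -0.4]
gripper_width: 0.006
```

View pics/top4.png

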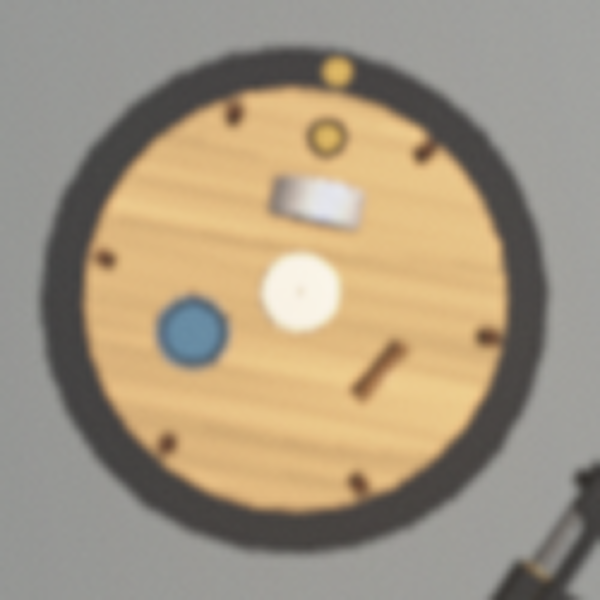

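The fingers are clear. The tray stud is at (327,138), near the line from the centre to the plinth stud at (337,71), and the candle is at (301,292). I'll check the numbers with both cameras.

Run:
```python
from h import *
P=lambda x,y,z:ray("top",(225+(x+.5)/4.8-.5,135+(y+.5)/4.8-.5),z)
c=np.array([.5443,-.0566]); A=lambda p:np.degrees(np.arctan2(p[1],p[0]))
t=P(327,138,.029)[:2]-c;f=P(337,71,.013)[:2]-c
print("tray",np.hypot(*t),A(t),"front",np.hypot(*f),A(f),"lateral mm",1e3*np.hypot(*t)*np.sin(np.radians(A(t)-A(f))))
pg=[A(P(*q,.05)[:2]-c) for q in[(234,113),(425,151),(487,337),(358,483),(167,443),(106,259)]]
print("facing from pegs",-11+np.mean([(a+11+60)%60-30 for a in pg]),np.round(pg,1))
print("candle mm",(P(301,292,.08)[:2]-c)*1e3)
cv2.imwrite("pics/side2.png",cv2.resize(capture("side")[150:300,150:330],(720,600),interpolation=cv2.INTER_CUBIC))
print(sense()["time_s"])
```

```text
tray 0.10497740674182338 -11.471330777613945 front 0.15099019143899878 -10.93643124884135 lateral mm -0.9800294228638857
facing from pegs -11.86274727419473 [  18.3  -41.4 -101.8 -162.1  137.7   78. ]
candle mm [ 3.48642262 -1.37869185]
9.775
```

View pics/side2.png

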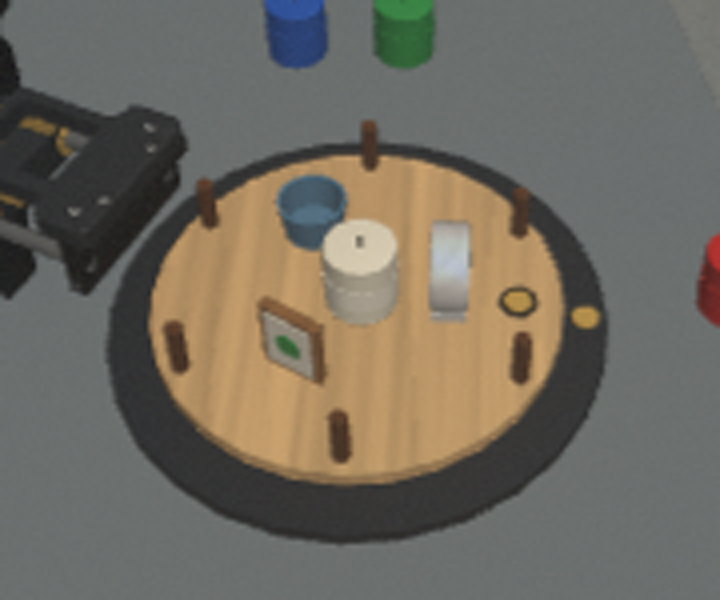

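The side view agrees: the studs are in line at (518,301) and (585,317), the candle is upright near the centre, and the robot is clear.

```bash
python3 -c "from station import finish_job;print(finish_job())"
```

```text
the job is handed in; nothing more can be done
None
```

I turned the tray about 125° counter-clockwise by pushing one peg with closed fingertips around the near rim. I then backed off, raised the arm clear and handed the job in at about 9.8 s.

- **Alignment:** the tray stud ended about 1 mm (0.5°) off the line through the plinth stud. The six pegs independently give about 0.9° off.
- **Candle:** it is upright, about 4 mm off the axis after drifting slightly during the turn.
- **Plinth:** I saw no shift in the top views.
- **Vase, ornament and books:** the push stayed well away from them, but I did not measure them again at the end.
- **Failed or disagreeing checks:**
  - My first automatic tray fit was wrong because the plinth stud widened it. I replaced it with edges read by hand from the picture.
  - The fingers met the peg about 4° later than planned, so I worked out the last pushes from new pictures.

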